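# Pin a test bar to the fork of a force gauge

## Robot

A 6-joint arm with a two-finger parallel gripper is mounted at the origin on the work surface. World frame = base frame: x ahead of the robot, y to its left, z up, the work surface at z = 0. Lengths are in m, angles in rad, forces in N, time in s.
With the tool pointing down it reaches from about 0.35 to 1 m from the base axis. Payload 7.1 kg.
Tool frame: the origin (TCP) lies between the finger pads; the fingertips stand 11 mm ahead of it and the grasp point (between the pads) lies 8 mm behind it (arm.tips_ahead is the distance from the TCP to the fingertips, in m); y points along the fingers, x is the direction in which the jaws open and shut, and the axes are right-handed (so a half turn about y gives the same grasp; the last joint's range is limited). The gripper opens to 85 mm and grips with 20 to 120 N. Pads are 22 mm wide; open, the fingers measure 114 mm over their backs; the gripper's body (76 mm by 85 mm) begins 54 mm behind the grasp point. The pads swing forward as they close: fully open they stand 13 mm farther back than shut.
Start: joints at [-1.141, 0.423, 1.63, -0, 1.089, -0.019], TCP at [0.271, -0.563, 0.242] pointing down, gripper open.
Joint ranges: [-3, 3], [-0.9, 2.11], [0.09, 2.58], [-1.31, 4.45], [0.11, 2.69], [-2.54, 2.54]. Speed limits (rad/s): [2.39, 2.39, 3.01, 3.14, 3.14, 3.14].

## Interface

Orientations are given as a unit quaternion [w, x, y, z].
In Python, from station import arm gives the robot as it stands. The module is installed in compiled form; this text tells all that it offers.
- The arm moves only by the tool arm_command, never from a script. Its argument "motion" is one flat list of numbers, 5 for each row, row after row: the opening, from 0 (shut) to 1 (fully open), then the shift along the world's x, y, z in units of 40 mm (1.0 is 40 mm), then the turn about the world's z in units of 6 degrees (1.0 is 6 degrees). In form: [hand, x, y, z, turn, hand, x, y, z, turn, ...]. A call has 1 to 5 rows; each row is the pose to reach, as a shift and turn from the pose measured when the call began; what a row does not reach only later rows make up. A row lasts 1/8 s, in which the tool goes at most 62.5 mm and 10.7 degrees, less where a joint would pass 70% of its speed; a pose out of reach is approached as far as the arm can. A call with a gripper value outside its range is refused whole. The fingers move at their own pace and stop on an object; "grip_force" is the grip in N (left out, the last holds). Time passes only in rows, so rows that repeat a pose let the fingers close. It gives the time, the measured TCP pose, the force and the opening at its end, in the units of the state.
- arm.sense(): the state, without advancing time (a new reading comes with each control period).
- arm.snapshot(name): name is "scene" or "side" or "wrist"; returns a dict with "frame" (400x640x3 uint8, red, green, blue), "fx", "fy", "cx", "cy" (pixels), "position" and "attitude" of the camera in the world; the wrist camera has in their place "mount" (4x4, takes a point from camera to tool coordinates, whose origin is the TCP and whose axes are the tool frame's). Camera axes: x right, y down, z forward; pixel columns grow to the right and rows downward; lengths in m; the calibration is good to about 2 mm. A picture is of the moment at which its call begins: read the wrist's pose just before it. There is no depth.
- arm.close_job(): hands the job in, once; it reports no verdict.
The state is a dict: "time": time; "joints": joint angles; "joint_vel": joint speeds; "joint_efforts": joint torques, N m; "tcp_pos": TCP position; "ee_rot": TCP orientation; "contact_force": force on the tool from outside, world axes, zero at the start; "ft_torque": the same for the moment, N m; "finger_gap": opening from 0.0 (shut) to 1.0 (fully open).
Only numpy, scipy, OpenCV 4.12 (cv2) and the standard library are available. Lean on these libraries where they do the work, as an engineer would, in place of code of your own. Each camera call takes 0.05 s, during which the arm holds its last target. There are 200 camera calls.

## Task

Couple the test bar to the force gauge: slide the carriage along until the bar lies in the fork, and put the pin with the tall round knurled head down through both ears of the fork and the hole in the bar until its head sits flush on the fork. The bar's hole has to be found by feel, so work gently: it is a 50 N gauge, and neither the pin nor the fork may ever be pushed harder than that. Leave the other pins in the rack and everything else on the bench where it is.

Things in the scene. Friction and masses are not known exactly. Their poses are not given: they have to be found in the camera images.
- stand: horizontal pull-test stand fixed to the bench: aluminium base 120 x 520 mm with two guide rods. Origin: middle of its underside. Its y axis is the line of pull, pointing from the carriage to the force gauge and running 85 mm above the bench. The dark force gauge (68 mm wide, top 104 mm above the bench) begins 82 mm beyond the fork hole in +y
- clevis: rigid steel fork (clevis) on the gauge spindle, 36 mm wide. Origin on the line of pull, on the axis of its pin hole. Two level ears, each 12 mm thick (105 to 93 and 77 to 65 mm above the bench) with a 16 mm gap between for the bar; a vertical 11.5 mm hole goes through both, exactly in line. The ears reach 16.5 mm from the hole axis towards the carriage
- fork_hole (a point): centre of the upper mouth of the fork's pin hole, on the top of the upper ear, 105 mm above the bench; axes as the stand's (z up along the hole, y towards the gauge)
- carriage (a joint): position in m of the cream carriage along the guide rods: 0 far from the gauge, 0.117 nearest it, growing along the stand's +y. About 0.9 kg, it slides with about 8 N of friction and stays where it is left. The bar's hole would meet the fork's at 0.100 had the bar been clamped exactly; it was not, so the true value lies anywhere from 0.088 to 0.112, differs every time and is not measured
- jaws (a point): middle of the front faces of the carriage's jaws, on the line of pull. From here a flat level steel test bar, 28 mm wide and 12 mm thick (top 91 mm above the bench, 2 mm under the upper ear), points at the fork. Its vertical 11.5 mm hole lies 24 mm behind its square end, 60 mm +/- 12 mm from the jaws: clamped by hand, it does not slip. With holes in line a pin drops through by its weight
- knob (a point): middle of the black round push knob on top of the carriage: 26 mm diameter, 28 mm tall (118 to 146 mm above the bench), on a 14 mm stem above the carriage's top at 104 mm; 117 mm behind the nominal place of the bar's hole
- pin: the pin to use: plain steel clevis pin with a tall round knurled head 20 mm diameter, 24 mm tall, on a shank 10 mm diameter and 46 mm long with a 1.5 mm chamfer at 45 degrees on its tip; 50 to 110 g. Origin: on the axis at the underside of the head; z points up through the head, the shank runs to -46 mm. It starts upright in one of the three holes of the rack, its head resting on the rack's top
- rack: fixed aluminium block 110 x 44 x 56 mm with three vertical 12 mm through holes in a row along its x, 36 mm apart, the middle one at its centre. Origin: middle of its underside
- pin_tee: another pin, too short: cross-bar (tee) head 24 mm high, shank 34 mm long. Origin at the underside of the head. Not used, stays in the rack
- pin_hex: another pin, too short: flat dark hexagon head 8 mm high, shank 28 mm long. Origin at the underside of the head. Not used, stays in the rack
- spare_bar: loose spare test bar 28 x 120 x 12 mm lying on the bench; leave alone. Origin: underside
- driver: screwdriver 170 mm long lying on the bench; leave alone. Origin: underside
- block_a: round steel hardness block, 64 mm diameter, 12 mm thick; leave alone. Origin: underside
- mount_a: black moulded specimen puck, 30 mm diameter, 18 mm tall; leave alone. Origin: underside
- mount_b: brown moulded specimen puck, 30 mm diameter, 18 mm tall; leave alone. Origin: underside

How it is judged:
By the outcome, as a careful person would: the job done as asked, in the order asked, and still so for the second after the job is handed in, with the robot touching nothing.
It also fails if it takes over 72 s, if anything falls off the work surface, if the arm or the gripper's body presses on something with over 40 N, if the wrist force passes 120 N, or if a joint passes its speed limit or range.

## Working session

There is one attempt and no reset: what is moved stays moved. The work goes in short steps, Python scripts to look and compute and a tool call to move; the robot and the scene stay as the last step left them, time stands still between calls to the robot, and variables do not carry over. Pictures are saved under pics/ and viewed, about 8 in all and at most 12, crops included, and the job is handed in when it is done.

Besides the shell and the picture viewer there is one more tool, called as name(argument=value, ...), one argument or row to a line, values as JSON. arm_command: Moves the arm, as the interface text tells. Its arguments: {"type":"object","properties":{"motion":{"type":"array"},"grip_force":{"type":"number"}},"required":["motion"]}

```bash
mkdir -p pics; cat > h.py <<'E'
import numpy as np, cv2
from scipy.spatial.transform import Rotation as R
from station import arm
def q2R(q): return R.from_quat([q[1],q[2],q[3],q[0]]).as_matrix()
def cam(name):
    st=arm.sense(); s=arm.snapshot(name)
    if 'mount' in s:
        T=np.eye(4); T[:3,:3]=q2R(st['ee_rot']); T[:3,3]=st['tcp_pos']; T=T@np.array(s['mount'])
    else:
        T=np.eye(4); a=np.array(s['attitude']); T[:3,:3]=a if a.shape==(3,3) else q2R(a); T[:3,3]=s['position']
    return s,T
def save(s,n): cv2.imwrite('pics/'+n+'.png',cv2.cvtColor(s['frame'],cv2.COLOR_RGB2BGR))
def ray(s,T,u,v,z):
    d=T[:3,:3]@np.array([(u-s['cx'])/s['fx'],(v-s['cy'])/s['fy'],1]); p=T[:3,3]
    return p+d*(z-p[2])/d[2]
def proj(s,T,P):
    p=T[:3,:3].T@(np.array(P)-T[:3,3]); return np.array([s['cx']+s['fx']*p[0]/p[2], s['cy']+s['fy']*p[1]/p[2]])
E
python3 - <<'E'
from h import *
import pickle
ss={}
for n in ['scene','side','wrist']:
    s,T=cam(n); save(s,n+'0'); ss[n]=(s,T); print(n,s['fx'],T.round(3).tolist())
pickle.dump(ss,open('s0.pkl','wb'))
print(arm.sense())
E
```

```text
scene 470.99334728958075 [[-0.819, 0.338, -0.464, 1.157], [0.573, 0.498, -0.651, 0.825], [0.011, -0.799, -0.601, 0.945], [0.0, 0.0, 0.0, 1.0]]
side 387.25080461775815 [[0.705, 0.412, -0.576, 1.07], [0.709, -0.435, 0.556, -0.566], [-0.022, -0.8, -0.599, 0.674], [0.0, 0.0, 0.0, 1.0]]
wrist 279.0981545791435 [[0.433, -0.859, -0.275, 0.342], [-0.901, -0.413, -0.132, -0.528], [-0.0, 0.305, -0.952, 0.373], [0.0, 0.0, 0.0, 1.0]]
{'time': 0.15, 'joints': array([-1.14100232e+00,  4.23713852e-01,  1.63048642e+00,  9.05908164e-06,
        1.08859260e+00, -1.90114713e-02]), 'joint_vel': array([-0.00088844, -0.00312276, -0.00196276, -0.00017515, -0.00087738,
       -0.00108523]), 'joint_efforts': array([-5.36050156e-04, -5.57763684e+01, -2.82016450e+01, -1.62758688e-04,
        4.78697038e-03, -1.31380517e-05]), 'tcp_pos': array([ 0.2710334 , -0.56273164,  0.24170495]), 'ee_rot': array([ 0.59895967, -0.59848983,  0.37655612, -0.37584934]), 'contact_force': array([-0.06350383,  0.78900533, -0.29406015]), 'ft_torque': array([-0.00903484, -0.02414188, -0.00266806]), 'finger_gap': 0.9968450738886192}
```

View pics/scene0.png

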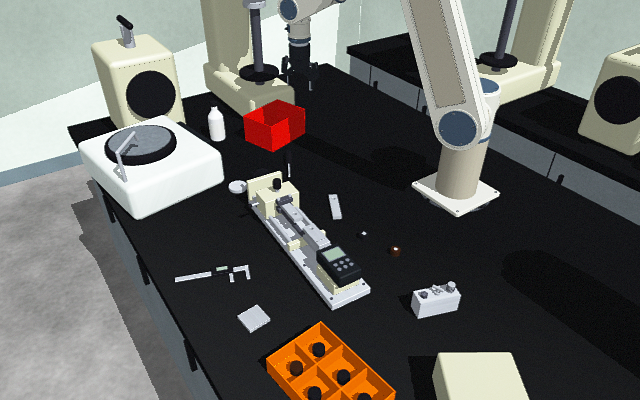

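View pics/side0.png

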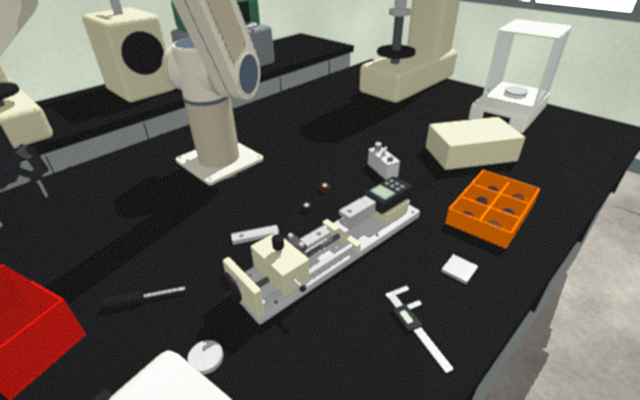

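```bash
python3 - <<'E'
from h import *
import pickle
ss=pickle.load(open('s0.pkl','rb'))
f=ss['scene'][0]['frame']; g=ss['side'][0]['frame']
a=cv2.resize(f[165:315,235:375],None,fx=4,fy=4,interpolation=2)
b=cv2.resize(f[270:325,405:465],(235,215),interpolation=2)
c=cv2.resize(g[135:185,360:410],(235,235),interpolation=2)
o=np.zeros((600,800,3),np.uint8); o[:,:560]=a; o[:215,562:797]=b; o[220:455,562:797]=c
save({'frame':o},'crop0')
E
```

```text
(no output)
```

View pics/crop0.png

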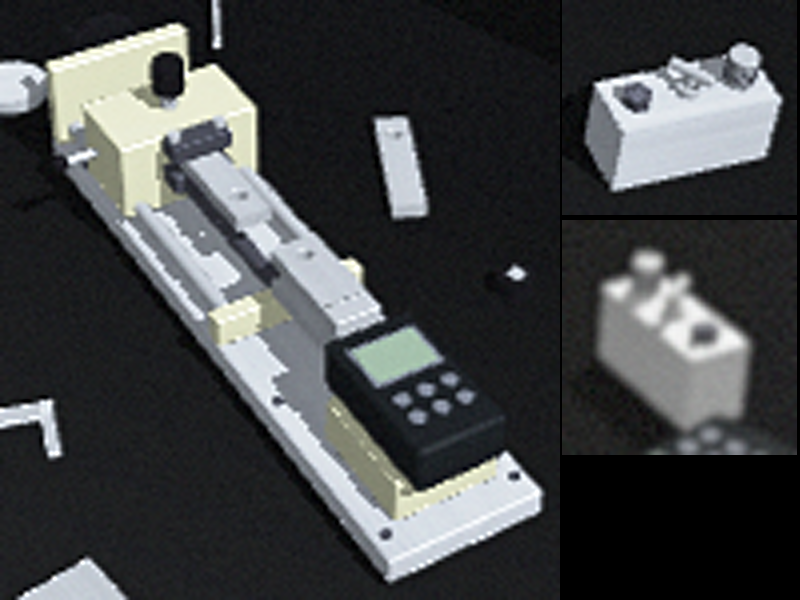

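```bash
python3 - <<'E'
from h import *
import pickle
ss=pickle.load(open('s0.pkl','rb'))
s,T=ss['scene']; np.set_printoptions(precision=4,suppress=True)
P={}
for n,u,v,z in [('fork',311.5,228.2,.105),('bar',295.3,213.5,.091),('knob',276.7,179.3,.146),('pin',451.5,282.8,.080),('hex',423.4,293.8,.064),('baseA',332.5,307,.0),('baseB',370.3,288,.0)]:
    P[n]=ray(s,T,u,v,z); print(n,P[n])
S,TS=ss['side']
for n in P: print(n,proj(S,TS,P[n]))
d=P['fork']-P['knob']; print(np.degrees(np.arctan2(d[1],d[0])),np.linalg.norm(d[:2]))
d=P['fork']-P['bar']; print(np.degrees(np.arctan2(d[1],d[0])),np.linalg.norm(d[:2]))
d=P['hex']-P['pin']; print(np.degrees(np.arctan2(d[1],d[0])),np.linalg.norm(d[:2]))
E
```

```text
fork [ 0.5979 -0.0073  0.105 ]
bar [ 0.5903 -0.1034  0.091 ]
knob [ 0.5836 -0.2164  0.146 ]
pin [0.4102 0.3417 0.08  ]
hex [0.4824 0.319  0.064 ]
baseA [0.6601 0.1817 0.    ]
baseB [ 0.5371  0.186  -0.    ]
fork [349.2187 209.8536]
bar [318.6239 232.0817]
knob [276.6568 236.6902]
pin [377.1476 142.6262]
hex [390.7578 157.3908]
baseA [411.3092 219.0077]
baseB [376.511  199.8733]
86.09345869583649 0.20956302654047004
85.51433175641438 0.09637786269680919
-17.489502051913224 0.07571421464229659
```

```bash
python3 - <<'E'
from h import *
import pickle
ss=pickle.load(open('s0.pkl','rb'))
s,T=ss['scene']; np.set_printoptions(precision=3,suppress=True)
for u,v,z in [(275,150,0),(305,130,0),(250,148,0),(245,127,.1),(282,100,.1)]: print(u,v,ray(s,T,u,v,z))
s,T=ss['wrist']; M=np.array(s['mount']); print(M)
for p in ([0.271,-0.563,.231],): print(proj(s,T,p))
E
```

```text
275 150 [ 0.38  -0.587  0.   ]
305 130 [ 0.191 -0.659  0.   ]
250 148 [ 0.453 -0.655  0.   ]
245 127 [ 0.469 -0.649  0.1  ]
282 100 [ 0.228 -0.777  0.1  ]
[[ 1.    -0.001  0.001 -0.   ]
 [-0.001 -0.305  0.952 -0.131]
 [-0.001 -0.952 -0.305  0.079]
 [ 0.     0.     0.     1.   ]]
[315.843 255.079]
```

arm_command(
  motion=[1,1.5,0.5,0.5,1.75,1,2.5,1.6,0.5,3.5,1,3.6,2.7,0.5,5.25,1,4.7,3.8,0.5,7,1,5.8,4.9,0.5,8.75],
)

```text
time: 0.78
tcp_pos: [0.5041, -0.3651, 0.2615]
ee_rot: [0.704, -0.704, 0.071, -0.07]
contact_force: [0.2, -0.7, 0.5]
finger_gap: 0.995
```

arm_command(
  motion=[1,0.4,1.2,-0.1,1.75,1,0.8,2.4,-0.2,3.5,1,1.2,3.6,-0.3,5.25,1,1.6,4.8,-0.4,7,1,2,6,-0.5,8.75],
)

```text
time: 1.4
tcp_pos: [0.5844, -0.1235, 0.2413]
ee_rot: [-0.661, 0.662, 0.249, -0.25]
contact_force: [0.1, -0.1, 0.5]
finger_gap: 1.001
```

arm_command(
  motion=[1,0,0,0,1.75,1,0,0,0,3.5,1,0,0,0,5.25,1,0,0,0,7.2,1,0,0,0,7.2],
)

```text
time: 2.02
tcp_pos: [0.5842, -0.1234, 0.241]
ee_rot: [-0.523, 0.523, 0.475, -0.476]
contact_force: [-0.3, 1.0, -0.3]
finger_gap: 0.999
```

```bash
python3 - <<'E'
from h import *
import pickle
s,T=cam('wrist'); save(s,'w1'); pickle.dump((s,T),open('w1.pkl','wb'))
st=arm.sense(); print(st['tcp_pos'],q2R(st['ee_rot'])[:,0],st['joints'],st['contact_force'])
for n,P in dict(fork=[.598,-.007,.105],bar=[.590,-.103,.091],knob=[.5836,-.2164,.146]).items(): print(n,proj(s,T,P))
E
```

```text
[ 0.58420688 -0.12342326  0.24105324] [ 0.09626788  0.99535438 -0.00146557] [-0.22738452  0.38415241  1.69418511 -0.00176883  1.06377258 -1.70090372] [0.15155985 0.24613693 0.07192713]
fork [432.3038891  193.79568465]
bar [334.81450074 191.03094381]
knob [207.7526868  213.52265459]
```

View pics/w1.png

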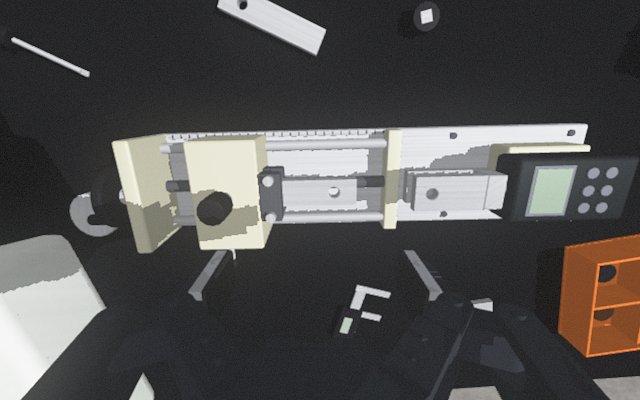

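```bash
python3 - <<'E'
from h import *
import pickle
s,T=pickle.load(open('w1.pkl','rb')); f=s['frame']; np.set_printoptions(precision=4,suppress=True)
a=cv2.resize(f[180:205,418:448],(480,400),interpolation=0)
b=cv2.resize(f[180:205,318:348],(480,400),interpolation=0)
g=cv2.cvtColor(f,cv2.COLOR_RGB2GRAY)
print(g[185:204,424:442]); print(g[183:200,325:344])
E
```

```text
[[213 214 211 209 213 211 211 213 213 210 212 212 212 213 210 211 212 213]
 [206 208 208 208 207 209 208 210 210 209 212 210 209 209 206 209 209 208]
 [199 198 211 210 212 211 213 210 208 207 206 204 213 211 210 212 212 213]
 [210 210 213 216 216 202 184 174 163 161 164 179 208 218 217 214 217 214]
 [214 214 215 217 196 164 144 135 128 119 116 141 169 205 215 216 215 216]
 [212 214 210 185 154 138 135 132 126 114 104 112 130 173 209 217 217 217]
 [215 215 193 151 130 132 129 135 127 114 114 114 117 141 185 215 214 213]
 [210 210 173 136 134 132 135 137 125 114 112 114 114 117 167 202 206 206]
 [207 193 156 130 133 136 139 130 122 113 116 112 105 116 160 198 203 208]
 [209 194 153 132 135 137 131 127 117 116 114 112 110 116 163 204 214 212]
 [214 195 156 132 129 129 122 115 113 114 115 111 116 136 181 213 212 209]
 [212 204 159 122 121 121 117 118 115 114 111 118 130 165 199 216 213 213]
 [212 213 190 140 112 113 118 116 118 114 116 135 146 181 207 209 209 211]
 [207 208 210 187 144 124 115 114 116 121 139 160 184 204 209 207 208 206]
 [207 208 209 205 195 175 161 154 153 157 169 192 
[... 1003 characters left out ...]
 230 229 229 230 234 212 147 148 197 217 216
  214]
 [215 214 212 215 225 233 233 230 232 233 234 230 172 121 143 190 213 212
  213]
 [210 212 215 204 190 222 234 235 234 236 226 184 125 118 151 191 212 209
  208]
 [212 210 217 206 173 181 189 190 191 185 163 129 113 127 168 204 212 213
  210]
 [211 213 215 218 192 156 141 126 127 117 111 114 127 145 181 209 208 210
  210]
 [212 209 211 218 206 179 137 120 122 115 117 122 142 179 206 212 214 210
  212]
 [212 211 211 212 213 208 184 168 156 150 158 166 186 206 214 213 212 211
  212]
 [214 215 212 212 215 216 209 206 197 191 198 205 211 212 214 211 211 213
  214]
 [212 213 211 211 212 214 211 210 209 209 210 213 212 211 211 209 209 211
  210]]
```

```bash
python3 - <<'E'
from h import *
import pickle
s,T=pickle.load(open('w1.pkl','rb')); f=s['frame']; np.set_printoptions(precision=4,suppress=True)
F=ray(s,T,432,193.7,.105); B=ray(s,T,333.9,191.8,.091)
g=cv2.cvtColor(f,cv2.COLOR_RGB2GRAY)
k=((g[180:235,185:245]<60)*255).astype(np.uint8)
c=max(cv2.findContours(k,0,2)[0],key=cv2.contourArea); print('knob',cv2.boundingRect(c))
print('F',F,'B',B,(F-B),np.hypot(*(F-B)[:2]),np.degrees(np.arctan2(*(F-B)[1::-1])))
for uv in [(210,203),(212,202)]: print(ray(s,T,*uv,.146))
# base long edges -> yaw (z about 0.0x same plane, direction only)
a=ray(s,T,283,128,.018);b=ray(s,T,585,124.5,.018);print(np.degrees(np.arctan2(*(b-a)[1::-1])))
a=ray(s,T,415,209,.105);b=ray(s,T,483,211,.105);print(np.degrees(np.arctan2(*(b-a)[1::-1])))
cv2.imwrite('pics/k.png',cv2.resize(f[170:240,180:275,::-1],None,fx=6,fy=6))
E
```

```text
knob (14, 36, 24, 9)
F [ 0.5979 -0.0073  0.105 ] B [ 0.5907 -0.104   0.091 ] [0.0071 0.0967 0.014 ] 0.09697443100452892 85.78643450191161
[ 0.5743 -0.2124  0.146 ]
[ 0.5736 -0.2106  0.146 ]
85.15512442320767
82.76949372351098
```

View pics/k.png

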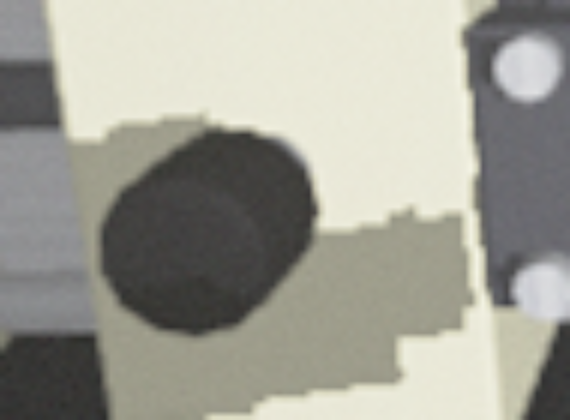

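arm_command(
  motion=[1,0,-1.2,-0.4,0.2,1,-0.04,-2.27,-1,0.2,1,-0.04,-2.27,-2,0.2,1,-0.04,-2.27,-2.75,0.2,0.6,-0.04,-2.27,-2.75,0.2],
  grip_force=30,
)

```text
time: 2.7
tcp_pos: [0.5808, -0.2137, 0.1287]
ee_rot: [0.521, -0.518, -0.479, 0.481]
contact_force: [-0.2, -0.2, 0.4]
finger_gap: 0.817
```

arm_command(
  motion=[0.1,0,0,0,0,0.1,0,0,0,0,0.1,0,0,0,0,0.1,0,0,0,0,0.1,0,0,0,0],
  grip_force=30,
)

```text
time: 3.32
tcp_pos: [0.5816, -0.2142, 0.1303]
ee_rot: [0.52, -0.519, -0.479, 0.481]
contact_force: [-1.6, -0.7, 7.5]
finger_gap: 0.29
```

```bash
python3 - <<'E'
from h import *
s,T=cam('wrist'); save(s,'w2')
st=arm.sense(); print(st['tcp_pos'],st['contact_force'],st['finger_gap'],arm.tips_ahead)
print(proj(s,T,[.5979,-.0073,.105]),proj(s,T,[.5907,-.104,.091]))
E
```

```text
[ 0.58162686 -0.21417944  0.13026495] [-0.80613396 -0.06978949  6.03773203] 0.2917410502062952 0.011
[650.94798837 240.98338768] [480.53336144 232.17599594]
```

View pics/w2.png

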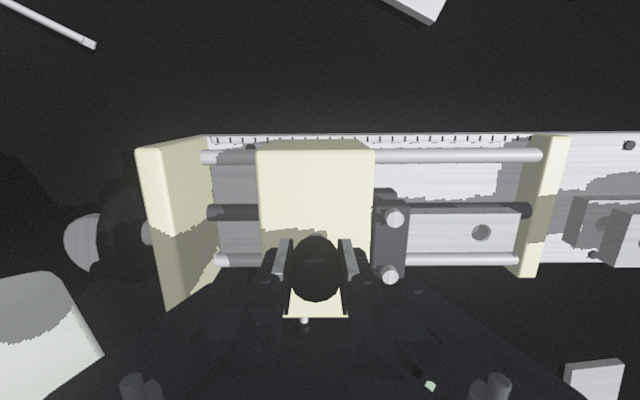

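arm_command(
  motion=[0.1,0.03,0.4,0,0,0.1,0.06,0.8,0,0,0.1,0.09,1.2,0,0,0.1,0.12,1.6,0,0,0.1,0.15,2,0,0],
)

```text
time: 4.0
tcp_pos: [0.5873, -0.1351, 0.1304]
ee_rot: [0.519, -0.519, -0.478, 0.482]
contact_force: [-0.2, -8.2, -2.7]
finger_gap: 0.295
```

arm_command(
  motion=[0.1,0.02,0.22,0,0,0.1,0.04,0.44,0,0,0.1,0.04,0.44,0,0,0.1,0.04,0.44,0,0],
)

```text
time: 4.5
tcp_pos: [0.5885, -0.1174, 0.1303]
ee_rot: [0.52, -0.519, -0.478, 0.482]
contact_force: [-2.4, -2.1, -1.6]
finger_gap: 0.292
```

```bash
python3 - <<'E'
from h import *
s,T=cam('wrist'); save(s,'w3')
st=arm.sense(); print(st['tcp_pos'],st['contact_force'],st['finger_gap'])
print(proj(s,T,[.5979,-.0073,.105]))
cv2.imwrite('pics/w3c.png',cv2.resize(s['frame'][130:290,350:580,::-1],None,fx=3,fy=3))
E
```

```text
[ 0.58847314 -0.11744942  0.13032222] [-1.85694074  0.32802113 -1.4694837 ] 0.29337101913209424
[493.37475985 242.16466964]
```

View pics/w3c.png

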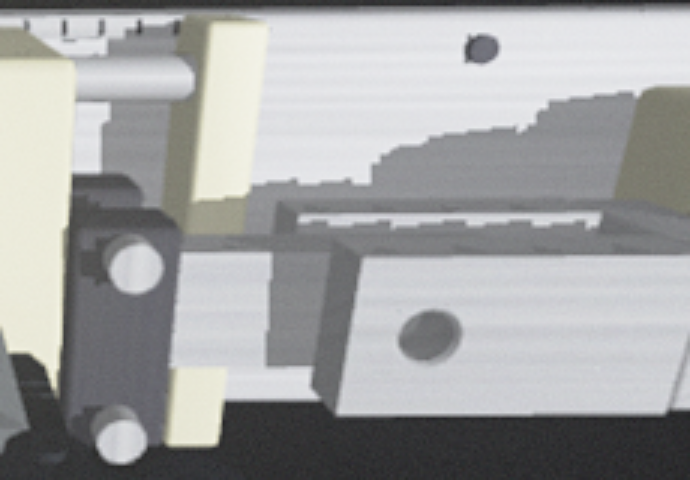

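arm_command(
  motion=[0.6,0,0,0,0,1,0,0,0,0,1,0,0,1,0,1,0.6,0.9,1.3,0,1,1.6,1.9,1.1,0],
)

```text
time: 5.18
tcp_pos: [0.6543, -0.0414, 0.1772]
ee_rot: [-0.519, 0.52, 0.479, -0.48]
contact_force: [0.2, -1.3, -0.6]
finger_gap: 0.999
```

arm_command(
  motion=[1,0.6,0.85,-0.1,0,1,0.6,0.85,-0.1,0],
)

```text
time: 5.42
tcp_pos: [0.68, -0.0048, 0.1732]
ee_rot: [-0.518, 0.52, 0.48, -0.48]
contact_force: [-0.7, -0.2, 0.1]
finger_gap: 1.0
```

```bash
python3 - <<'E'
from h import *
import pickle
s,T=cam('wrist'); pickle.dump((s,T),open('w4.pkl','wb'))
st=arm.sense(); print(st['tcp_pos'],T[:3,3],st['finger_gap'])
u,v=proj(s,T,[.5979,-.0073,.105]); print(u,v)
u,v=int(u),int(v); f=s['frame']
x0=max(u-20,0); y0=max(v-20,0)
cv2.imwrite('pics/w4c.png',cv2.resize(f[y0:v+20,x0:u+20,::-1],None,fx=10,fy=10,interpolation=0)); print(x0,y0)
E
```

```text
[ 0.67876466 -0.00621881  0.1729882 ] [0.60277252 0.0021292  0.30416288] 0.9946136271660312
301.4312871752783 102.59214320698551
281 82
```

View pics/w4c.png

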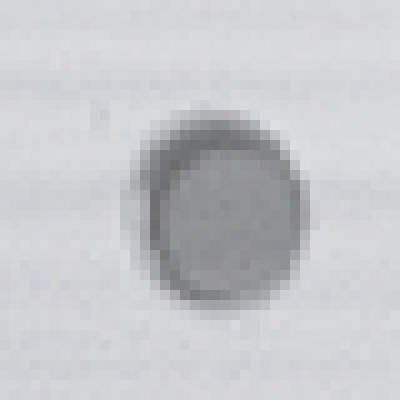

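```bash
python3 - <<'E'
from h import *
import pickle
s,T=pickle.load(open('w4.pkl','rb')); np.set_printoptions(precision=2,suppress=True)
g=cv2.cvtColor(s['frame'],cv2.COLOR_RGB2GRAY)
print(g[90:115,293:315])
C=ray(s,T,303.3,102.3,.105); print(C)
for z in (.105,.093,.091,.079,.065):
    p=[proj(s,T,[C[0]+.00575*np.cos(t),C[1]+.00575*np.sin(t),z]) for t in np.linspace(0,6.28,24)]
    p=np.array(p); print(z,p.min(0),p.max(0))
E
```

```text
[[208 208 211 206 209 210 209 209 213 208 211 210 209 208 210 211 207 214
  211 211 212 212]
 [214 211 211 214 209 212 213 215 215 212 211 215 214 215 213 211 210 212
  210 213 214 214]
 [215 212 215 215 214 216 218 210 205 211 213 216 217 215 215 215 214 215
  214 216 213 214]
 [215 216 217 218 213 201 194 185 178 179 179 184 202 214 218 217 216 216
  215 215 215 215]
 [215 217 216 206 196 187 166 153 146 137 141 152 163 178 210 222 219 217
  216 217 216 218]
 [213 215 208 193 179 152 133 124 121 118 118 124 132 143 165 193 214 218
  217 215 217 217]
 [216 214 193 168 146 123 116 113 114 113 119 116 119 123 134 151 198 222
  219 217 218 216]
 [215 205 174 137 119 116 114 117 132 142 138 141 139 136 133 132 171 212
  220 219 219 218]
 [212 195 162 133 116 107 116 130 146 148 148 152 147 148 144 141 140 192
  220 217 215 215]
 [206 181 143 124 114 122 137 145 148 152 147 150 150 149 148 143 134 165
  207 215 214 213]
 [196 174 150 122 112 131 149 144 146 150 147 147 147 147 147 148 143 137
  180 210 208 207]
 [188 183 165 112 122 140 147 144 146 145 149 148 147 145 148 149 142 129
  1
[... 735 characters left out ...]
7 193
  211 212 214 211]
 [213 211 210 191 157 130 129 139 150 151 152 148 146 149 156 166 187 205
  213 211 210 211]
 [211 214 212 205 192 171 136 123 131 131 137 147 159 160 168 191 207 211
  209 210 208 210]
 [212 210 209 211 208 198 189 172 163 162 164 167 176 182 191 210 211 210
  212 211 209 212]
 [214 215 215 213 213 211 208 203 194 191 194 195 205 209 212 217 215 214
  213 214 213 214]
 [212 212 209 214 213 215 213 211 211 209 208 215 208 208 212 216 211 215
  217 216 215 215]]
[ 0.6  -0.01  0.1 ]
0.105 [294.78  93.21] [311.76 111.21]
0.093 [295.99  94.13] [312.   111.08]
0.091 [296.18  94.27] [312.03 111.06]
0.079 [297.24  95.06] [312.24 110.95]
0.065 [298.34  95.89] [312.46 110.84]
```

arm_command(
  motion=[1,-1,1.3,0.6,-0.4,1,-2.1,2.6,0.6,-0.8,1,-3.1,3.9,0.6,-1.3,1,-4.1,5.2,0.6,-1.7,1,-5.1,6.5,0.6,-2.2],
)

```text
time: 6.1
tcp_pos: [0.487, 0.2361, 0.1974]
ee_rot: [-0.571, 0.572, 0.416, -0.417]
contact_force: [0.8, 0.9, 0.1]
finger_gap: 1.005
```

arm_command(
  motion=[1,-0.8,1.1,-0.3,0,1,-1.6,2.2,-0.6,0,1,-1.6,2.2,-0.6,0],
)

```text
time: 6.48
tcp_pos: [0.4206, 0.3249, 0.1729]
ee_rot: [-0.57, 0.572, 0.416, -0.418]
contact_force: [-0.0, -0.2, 0.6]
finger_gap: 1.002
```

```bash
python3 - <<'E'
from h import *
import pickle
s,T=cam('wrist'); pickle.dump((s,T),open('w5.pkl','wb'))
st=arm.sense(); print(st['tcp_pos'],q2R(st['ee_rot'])[:,0],st['contact_force'])
print(proj(s,T,[.4102,.3417,.08]),proj(s,T,[.4824,.319,.064]))
cv2.imwrite('pics/w5c.png',cv2.resize(s['frame'][80:300,200:470,::-1],None,fx=2.5,fy=2.5))
E
```

```text
[0.42192334 0.32400973 0.17330745] [ 0.30482273  0.95240355 -0.00325286] [-0.47794042 -0.57832503  0.40703924]
[330.18461012 188.33914362] [328.49834216 259.14718825]
```

View pics/w5c.png

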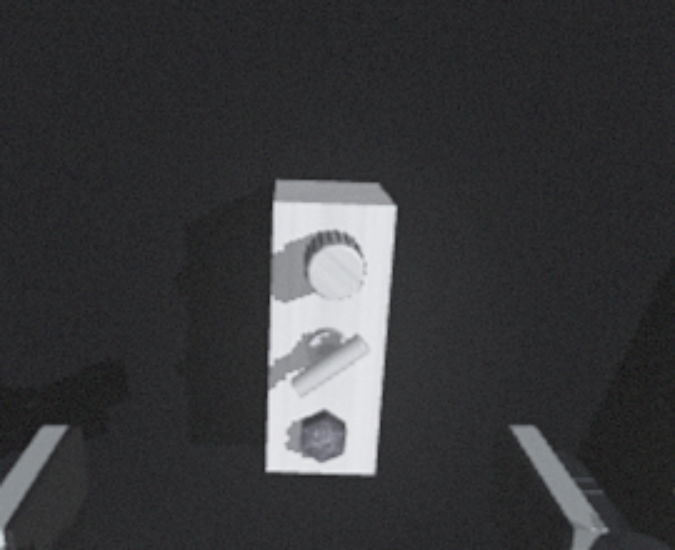

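```bash
python3 - <<'E'
from h import *
import pickle
s,T=pickle.load(open('w5.pkl','rb'))
P=ray(s,T,334.4,188.4,.08); st=arm.sense(); print(P,(P-st['tcp_pos'])/.04)
print(ray(s,T,200+323/2.5,80+436/2.5,.064))
E
```

```text
[0.4113147  0.34502743 0.08      ] [-0.26521601  0.52544252 -2.33268616]
[0.47766553 0.32114445 0.064     ]
```

arm_command(
  motion=[0.7,-0.28,0.49,-0.8,0,0.7,-0.28,0.49,-1.7,0,0.7,-0.28,0.49,-2.6,0,0.7,-0.28,0.49,-2.6,0,0.35,-0.28,0.49,-2.6,0],
)

```text
time: 7.15
tcp_pos: [0.4121, 0.3432, 0.0705]
ee_rot: [-0.571, 0.572, 0.416, -0.417]
contact_force: [0.3, -0.5, 0.1]
finger_gap: 0.504
```

arm_command(
  motion=[0.1,0,0,0,0,0.1,0,0,0,0,0.1,0,0,0,0,0.1,0,0,0,0,0.1,0,0,0,0],
  grip_force=40,
)

```text
time: 7.78
tcp_pos: [0.4133, 0.3435, 0.0724]
ee_rot: [-0.57, 0.573, 0.417, -0.416]
contact_force: [0.5, -3.6, 6.7]
finger_gap: 0.217
```

arm_command(
  motion=[0.1,0,0,0.5,0,0.1,0,0,1.1,0,0.1,0,0,1.8,0,0.1,0,0,2.6,0,0.1,0,0,3.4,0],
)

```text
time: 8.4
tcp_pos: [0.4134, 0.3435, 0.2104]
ee_rot: [-0.57, 0.572, 0.418, -0.415]
contact_force: [0.7, -0.6, -0.6]
finger_gap: 0.211
```

arm_command(
  motion=[0.1,0.4,-0.8,0,0,0.1,1,-1.9,0,0,0.1,1.6,-3,0,0,0.1,2.2,-4.1,0,0,0.1,2.7,-5.1,0,0],
)

```text
time: 9.02
tcp_pos: [0.5223, 0.1379, 0.2115]
ee_rot: [-0.57, 0.573, 0.418, -0.415]
contact_force: [-0.6, 0.9, -0.7]
finger_gap: 0.216
```

arm_command(
  motion=[0.1,0.5,-1,0,0,0.1,1.1,-2,0,0,0.1,1.6,-3,0,0,0.1,1.93,-3.63,-0.3,0,0.1,1.93,-3.63,-0.72,0],
)

```text
time: 9.65
tcp_pos: [0.6008, -0.0091, 0.1836]
ee_rot: [-0.57, 0.574, 0.418, -0.413]
contact_force: [-0.6, 0.8, -1.7]
finger_gap: 0.216
```

arm_command(
  motion=[0.1,0,0,0,0,0.1,0,0,0,0],
)

```text
time: 9.9
tcp_pos: [0.6006, -0.0083, 0.1841]
ee_rot: [-0.57, 0.574, 0.419, -0.413]
contact_force: [0.2, 0.4, -0.5]
finger_gap: 0.213
```

```bash
python3 - <<'E'
from h import *
import pickle
s,T=cam('wrist'); pickle.dump((s,T),open('w6.pkl','wb'))
st=arm.sense(); print(st['tcp_pos'],q2R(st['ee_rot']).round(3).tolist(),st['contact_force'])
print(proj(s,T,[.5979,-.0073,.105]),proj(s,T,st['tcp_pos']-[0,0,.0624]))
cv2.imwrite('pics/w6c.png',cv2.resize(s['frame'][150:310,240:400,::-1],None,fx=3.75,fy=3.75,interpolation=2))
E
```

```text
[ 0.60077842 -0.00826385  0.18425981] [[0.308, 0.01, -0.951], [0.951, -0.0, 0.308], [0.003, -1.0, -0.01]] [ 0.90896156  0.43271198 -0.87768566]
[314.23396701 206.69713857] [314.18526134 218.25429512]
```

View pics/w6c.png

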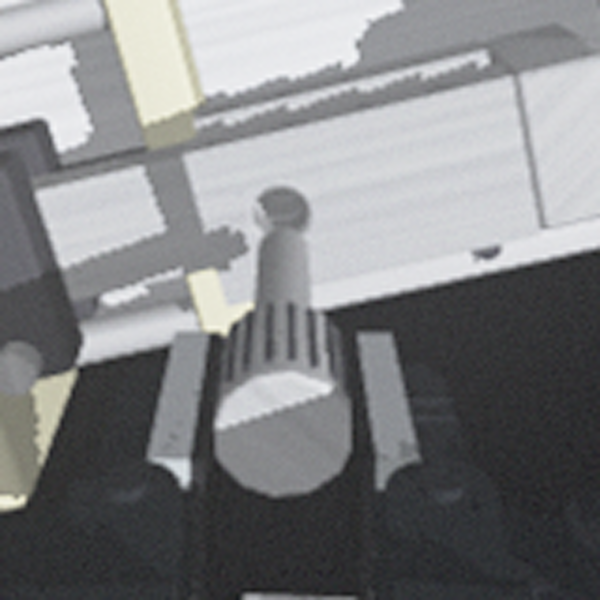

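```bash
python3 - <<'E'
from h import *
import pickle
from scipy.optimize import fsolve
s,T=pickle.load(open('w6.pkl','rb')); tcp=np.array([.60078,-.00826,.18426]); a=np.array([.951,-.308,0])
np.set_printoptions(precision=4,suppress=True)
cv2.imwrite('pics/w6d.png',cv2.resize(s['frame'][192:242,290:340,::-1],None,fx=12,fy=12,interpolation=0))
def rows(x,rt=210.8,rh=265.9):
    off,h=x
    b=tcp+a*off-[0,0,h]   # head underside
    top=[proj(s,T,b-[0,0,.046]+a*.0035)[1], proj(s,T,b-[0,0,.0445]+a*.005)[1]]
    return [min(top)-rt, proj(s,T,b+[0,0,.024])[1]-rh]
for rt in (209.8,210.8,211.8): 
    x=fsolve(rows,[0,.0164],args=(rt,)); print(rt,x)
for h in (.0164,): 
    for off in (-.002,0,.002): print(off,rows([off,h]))
E
```

```text
209.8 [-0.0214 -0.0136]
210.8 [-0.0197 -0.0108]
211.8 [-0.018 -0.008]
-0.002 [np.float64(9.320746631252717), np.float64(1.4853365716959388)]
0 [np.float64(11.7956046758095), np.float64(4.934826144467877)]
0.002 [np.float64(14.255622834579071), np.float64(8.3537733148205)]
```

View pics/w6d.png

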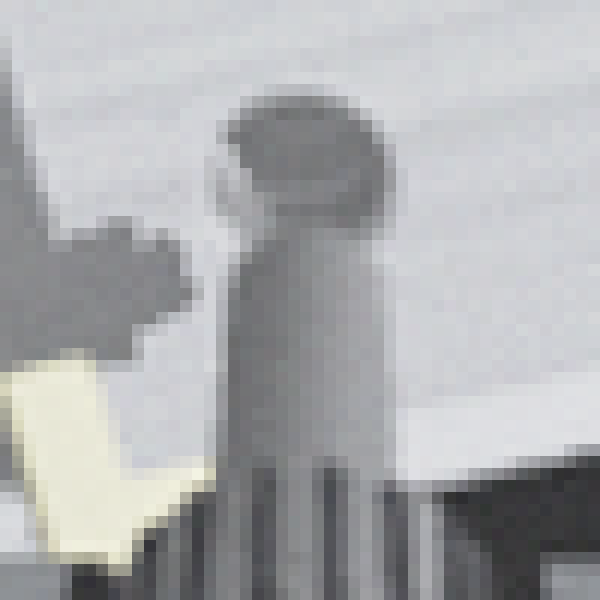

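```bash
python3 - <<'E'
from h import *
import pickle
from scipy.optimize import fsolve
s,T=pickle.load(open('w6.pkl','rb')); tcp=np.array([.60078,-.00826,.18426]); a=np.array([.951,-.308,0])
np.set_printoptions(precision=4,suppress=True)
def rows(x,rt,rh=265.9):
    off,h=x; b=tcp+a*off-[0,0,h]
    return [proj(s,T,b-[0,0,.046]-a*.0035)[1]-rt, proj(s,T,b+[0,0,.024])[1]-rh]
for rt in (210.7,211.2,211.7): 
    x=fsolve(rows,[0,.0164],args=(rt,)); print(rt,x, proj(s,T,tcp+a*x[0]-[0,0,x[1]+.046]))
for off in (-.003,-.002,0): print(off,rows([off,.0164],211.2))
# hole: near rim at row 199.5 -> centre along a
for zz in [.105]:
    H=ray(s,T,315.3,199.5,zz)+a*.00575; print('H',H, H-tcp, (H-tcp)@a, (H-tcp)@[.308,.951,0])
b=tcp-[0,0,.0624]; print('col tip at off -.002', proj(s,T,b-a*.002), 'hole', proj(s,T,H))
E
```

```text
210.7 [-0.002   0.0179] [314.1885 215.0876]
211.2 [-0.0009  0.0195] [314.1922 215.5454]
211.7 [0.0001 0.0212] [314.1959 216.0033]
-0.003 [np.float64(-1.1298028190144862), np.float64(-0.2509897973730517)]
-0.002 [np.float64(0.13992001052000091), np.float64(1.4853365716959388)]
0 [np.float64(2.667789106157869), np.float64(4.934826144467877)]
H [ 0.5979 -0.0064  0.105 ] [-0.0029  0.0019 -0.0793] -0.0033368054683590117 0.0008774353257501804
col tip at off -.002 [314.1868 215.7536] hole [315.3017 206.3391]
```

arm_command(
  motion=[0.1,-0.04,0,-0.1,0,0.1,-0.04,0,-0.2,0,0.1,-0.04,0,-0.32,0,0.1,-0.04,0,-0.42,0,0.1,-0.04,0,-0.5,0],
)

```text
time: 10.58
tcp_pos: [0.5991, -0.0083, 0.1638]
ee_rot: [-0.57, 0.574, 0.419, -0.413]
contact_force: [-0.5, 0.1, -0.5]
finger_gap: 0.217
```

arm_command(
  motion=[0.1,0,0,-0.08,0,0.1,0,0,-0.16,0,0.1,0,0,-0.24,0],
)

```text
time: 10.95
tcp_pos: [0.5991, -0.0083, 0.154]
ee_rot: [-0.57, 0.574, 0.419, -0.413]
contact_force: [-0.0, -0.4, -1.0]
finger_gap: 0.21
```

arm_command(
  motion=[0.1,0,0,-0.06,0,0.1,0,0,-0.12,0,0.1,0,0,-0.18,0],
)

```text
time: 11.32
tcp_pos: [0.5991, -0.0083, 0.1467]
ee_rot: [-0.57, 0.574, 0.419, -0.413]
contact_force: [-0.3, -0.2, -1.3]
finger_gap: 0.216
```

arm_command(
  motion=[0.1,0,0,-0.07,0,0.1,0,0,-0.14,0,0.1,0,0,-0.21,0,0.1,0,0,-0.28,0],
)

```text
time: 11.82
tcp_pos: [0.5991, -0.0083, 0.1353]
ee_rot: [-0.57, 0.574, 0.419, -0.413]
contact_force: [-0.4, -0.8, 0.2]
finger_gap: 0.217
```

arm_command(
  motion=[0.1,0,0,-0.07,0,0.1,0,0,-0.14,0,0.1,0,0,-0.2,0,0.1,0,0,-0.26,0],
)

```text
time: 12.32
tcp_pos: [0.5992, -0.0083, 0.1247]
ee_rot: [-0.57, 0.574, 0.419, -0.413]
contact_force: [0.9, 0.1, -0.9]
finger_gap: 0.213
```

arm_command(
  motion=[0.1,0,0,-0.04,0,0.1,0,0,-0.07,0],
)

```text
time: 12.58
tcp_pos: [0.5991, -0.0083, 0.1218]
ee_rot: [-0.57, 0.574, 0.419, -0.413]
contact_force: [-0.6, 0.4, -0.6]
finger_gap: 0.212
```

arm_command(
  motion=[0.1,0,0,-0.03,0,0.1,0,0,-0.05,0],
)

```text
time: 12.82
tcp_pos: [0.5994, -0.0083, 0.1213]
ee_rot: [-0.57, 0.574, 0.419, -0.413]
contact_force: [-6.7, -0.8, 16.3]
finger_gap: 0.217
```

arm_command(
  motion=[0.3,0,0,0.02,0,0.5,0,0,0.02,0,0.6,0,0,0.02,0,0.6,0,0,0.6,0,0.6,0,0,1.5,0],
)

```text
time: 13.45
tcp_pos: [0.5984, -0.0083, 0.1805]
ee_rot: [-0.57, 0.573, 0.418, -0.414]
contact_force: [0.1, -0.8, 0.2]
finger_gap: 0.6
```

arm_command(
  motion=[0.8,0,0,0.5,0,1,0.5,0,0.8,0,1,0.5,0,0.8,0],
)

```text
time: 13.82
tcp_pos: [0.6198, -0.0083, 0.2135]
ee_rot: [-0.57, 0.574, 0.419, -0.413]
contact_force: [-0.2, -0.5, -0.9]
finger_gap: 1.001
```

```bash
python3 - <<'E'
from h import *
st=arm.sense(); print(st['tcp_pos'],st['contact_force'])
s,T=cam('wrist'); S,U=cam('side')
print(proj(s,T,[.5979,-.0073,.129]))
o=np.zeros((400,800,3),np.uint8)
u,v=map(int,proj(s,T,[.5979,-.0073,.115])); v=max(v,60);a=s['frame'][v-60:v+60,u-60:u+60]; o[:,:400]=cv2.resize(a,(400,400),interpolation=2)
u,v=map(int,proj(S,U,[.5979,-.0073,.115])); a=S['frame'][v-40:v+40,u-40:u+40]; o[:,400:]=cv2.resize(a,(400,400),interpolation=2)
save({'frame':o},'final')
E
```

```text
[ 0.61979057 -0.00833443  0.21345632] [-0.23386417 -0.51638575 -0.94833393]
[306.77794682 182.77025759]
```

View pics/final.png

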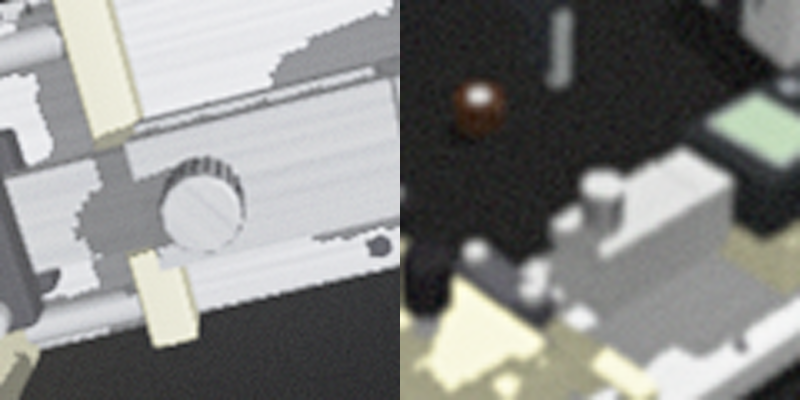

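```bash
python3 -c "
from station import arm
arm.close_job()"
```

```text
the job is handed in; nothing more can be done
```

The bar is coupled to the gauge: I gripped the knob and slid the carriage about 97 mm until the bar lay in the fork. Then I put the knurled pin down through both ears and the bar's hole. The job is handed in, at about 14 s on the robot's clock.

- **Alignment:** I measured the bar's hole against the fork's hole in the wrist camera before sliding. It was close enough that no searching by feel was needed.
- **Force:** The pin met no noticeable resistance (about 1 N) on the way down. Its head then seated on the fork at 16 N upward on the wrist, which was the largest force I read.
- **Seating:** The head touched down at the height expected for flush, to about 1 mm. The last pictures, from the wrist and side cameras, show the pin upright with its head on the fork and the gripper clear.
- **Not checked:** I took no final picture of the other two pins or the loose items. I did not touch any of them on purpose, and no contact showed on the readings.
- **Disagreement:** Camera positions for the pin and the fork hole differed by up to about 3 mm between views. I corrected this from a close view before inserting.

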